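# Set the binding thicknesser's gap with a feeler gauge

### The job

Set the gap of the binding thicknesser with the long slim feeler gauge: slide its blade along the bed right through under the raised head, let go, and push the head gently down until it rests on the blade. Then draw the gauge straight out, feeling its blade drag against the head, leaving the head at that setting, and lay the gauge in the tray cavity cut to its outline. Leave the short broad gauge where it lies.

Things in the scene. Friction and masses are not known exactly. Their poses are not given: they have to be found in the camera images.
- gauge_grip (a point): centre of the handle of the long slim feeler gauge, 21 mm above its underside. Loose, lies flat, 0.1 to 0.22 kg: dark wood block handle 55 mm long (x), 30 wide (y), 42 high, with a brass band; steel blade 110 mm long, 22 wide, 6 thick, from the front of the handle along +x, undersides flush. x points from handle to blade tip, z up.
- gauge_tip (a point): middle of the tip of the long gauge's blade, 137.5 mm ahead (+x) of the handle's centre and 3 mm above the underside; axes as the gauge.
- gauge: the long slim feeler gauge itself; origin on its underside below the handle's centre; axes as above. With the head pressed down on it, the blade drags with several newtons (about 3 to 12 N) when drawn; without contact there is almost none.
- other_grip (a point): centre of the handle of the short broad gauge (leave alone), 21 mm above its underside: dark wood handle 60 x 40 x 42 mm, steel blade only 50 mm long, 32 mm wide, 12 mm thick, along +x. The two gauges may lie in either place.
- bed (a point): point on top of the thicknesser's flat aluminium bed, straight below the head's centre. Fixed, 20 mm above the table, 130 mm wide (y), from 145 mm in front (-x, the mouth, towards the robot) to 85 mm behind. x points from the mouth in through the gap, z up. Two steel posts, 16 mm diameter, at y = +/-52 mm, x = 0, rise 85 mm above the bed.
- head (a joint): travel of the thicknesser's green head down its two posts, in m: 0 at the top, larger is lower, up to 0.029. Gap between bed and the head's steel shoe = 0.030 m minus this value; it starts between 0.002 and 0.014. Friction holds the head wherever it is left; pushing it down takes about 4 N, up about 10 N.
- shoe (a point): steel shoe under the head: 40 mm long (x), 76 mm wide (y), 30 mm high, its flat underside bounds the gap; this point is the centre of its underside; moves with the head.
- head_top (a point): centre of the flat top of the head's round push button (dark steel, 42 mm diameter), 60 mm above the shoe's underside: push here, downwards. It stands 30 mm above the shoe on a 24 mm stem; with the head down on the blade it is 66 mm above the bed, 19 mm lower than the tops of the posts.
- cavity (a point): floor of the tray cavity for the long gauge, below the handle's place. Tray: fixed, wood, 210 x 170 x 14 mm, its centre 55 mm along +x and 55 mm along -y from here; cavities 10 mm deep, black floors 4 mm above the table, 2.5 mm play all round. x points from handle end to blade end, as the gauge's must; z up. It is the cavity nearest the +y edge; the middle one is shorter, the third holds a bar.
Things that resemble listed ones, but are neither listed nor needed, are in the scene too. Leave any blue look-alike of the gauge alone.

How it is judged:
By the outcome, as a careful person would: the job done as asked, in the order asked, and still so for the second after the job is handed in, with the robot touching nothing.
It also fails if it takes over 67 s, if anything falls off the work surface, if the arm or the gripper's body presses on something with over 40 N, if the wrist force passes 120 N, or if a joint passes its speed limit or range.

### The arm

A 7-joint arm with a two-finger parallel gripper is mounted at the origin on the work surface. World frame = base frame: x ahead of the robot, y to its left, z up, the work surface at z = 0. Lengths are in m, angles in rad, forces in N, time in s.
With the tool pointing down it reaches from about 0.425 to 0.875 m from the base axis. Payload 4.7 kg.
Tool frame: the origin (TCP) lies at the very end of the fingers, on their centre line; the grasp point (between the pads) lies behind it (ctrl.tcp_to_grasp is the y of the grasp point in the tool frame, in m); y points along the fingers, x is the direction in which the jaws open and shut, and the axes are right-handed (so a half turn about y gives the same grasp; the last joint's range is limited). The gripper opens to 87 mm and grips with 3 to 60 N. Pads are 19 mm wide; open, the fingers measure 117 mm over their backs; the gripper's body (75 mm by 190 mm) begins 51 mm behind the grasp point.
Start: joints at [0.014, 0.321, -0.07, 1.45, 0.023, 1.371, -0.057], TCP at [0.65, -0, 0.223] pointing down, gripper open.
Joint ranges: [-2.86, 2.86], [-0.3, 2.09], [-1.38, 1.24], [0.06, 2.45], [-1.56, 4.7], [0.09, 2.05], [-2.69, 2.69]. Speed limits (rad/s): [2.57, 2.57, 3.14, 3.14, 3.14, 3.14, 3.14].

### API

Orientations are given as a rotation vector (axis times angle).
In Python, from bench import ctrl, get_image, workorder gives the robot as it stands.
- The arm moves only by the tool drive_tool, never from a script. Its argument "increments" is text: rows parted by semicolons, each of 5 numbers parted by spaces: the shift along the tool's x, y, z in mm, then the turn about the tool's y in degrees, then the closure in counts, from 0 (fully open) to 255 (shut). In form: tx ty tz yaw fingers; .... A call has 1 to 20 rows; each row shifts and turns the commanded pose from where the row before left it, along the tool's axes as they then stand; what a row does not reach is not made up. A row lasts 1/8 s, in which the tool goes at most 62.5 mm and 10.7 degrees, less where a joint would pass 70% of its speed; a pose out of reach is approached as far as the arm can. A call is refused whole if a number of a shift passes 62.5 or a number of a turn 10.7, either way. A call with a gripper value outside its range is refused whole. The fingers move at their own pace and stop on an object; "squeeze" is the grip in N (left out, the last holds). Time passes only in rows, so rows that do not move let the fingers close. It gives the time, the measured TCP pose, the force and the opening at its end, in the units of the state.
- ctrl.get_state(): the state, without advancing time (a new reading comes with each control period).
- get_image(name): name is "scene" or "side" or "wrist"; returns a dict with "img" (400x640x3 uint8, red, green, blue), "mtx" (3x3 intrinsics, pixels), "camera_from_world" (4x4, takes a point from world to camera coordinates). Camera axes: x right, y up, looking along -z (the intrinsics and any distortion apply to the point x, -y, -z); pixel columns grow to the right and rows downward; lengths in m; the calibration is good to about 2 mm. A picture is of the moment at which its call begins. There is no depth.
- workorder.close_job(): hands the job in, once; it reports no verdict.
The state is a dict: "time": time; "joint_positions": joint angles; "qd": joint speeds; "joint_torque": joint torques, N m; "position": TCP position; "tool_rot": TCP orientation; "ft_force": force on the tool from outside, world axes, zero at the start; "torque": the same for the moment, N m; "grip_width": opening from 0.0 (shut) to 1.0 (fully open).
Only numpy, scipy, OpenCV 4.12 (cv2) and the standard library are available. Lean on these libraries where they do the work, as an engineer would, in place of code of your own. Each camera call takes 0.05 s, during which the arm holds its last target.

## Working session

There is one attempt and no reset: what is moved stays moved. The work goes in short steps, Python scripts to look and compute and a tool call to move; the robot and the scene stay as the last step left them, time stands still between calls to the robot, and variables do not carry over. Pictures are saved under pics/ and viewed, and the job is handed in when it is done.

Besides the shell and the picture viewer there is one more tool, called after ">>>" as name(argument=value, ...), one argument or row to a line, values as JSON. drive_tool: Moves the arm, as the interface text tells. Its arguments: {"type":"object","properties":{"increments":{"type":"string"},"squeeze":{"type":"number"}},"required":["increments"]}

```bash
ls; mkdir -p pics; python3 - <<'E'
from bench import ctrl,get_image
import cv2,pickle
s=ctrl.get_state();print(s,ctrl.tcp_to_grasp)
for n in("scene","side","wrist"):
    d=get_image(n);cv2.imwrite(f"pics/{n}0.png",d["img"][:,:,::-1]);pickle.dump(d,open(f"pics/{n}0.pkl","wb"));print(n,d["mtx"].tolist(),d["camera_from_world"].round(3).tolist(),[k for k in d])
E
```

```text
pics
{'time': 0.0, 'joint_positions': array([ 0.0141124 ,  0.32180892, -0.07010424,  1.45167825,  0.02258487,
        1.37077207, -0.05693324]), 'qd': array([-0.00066762,  0.00120153,  0.00114875, -0.00017686, -0.00019411,
       -0.00022237, -0.00088682]), 'joint_torque': array([-2.58547143e-04, -4.91284704e+01, -4.03903294e-01, -3.12526345e+01,
       -6.40594075e-02,  4.37659642e-02,  1.61017233e-04]), 'position': array([ 6.49452581e-01, -4.00787503e-05,  2.21469159e-01]), 'tool_rot': array([-1.57087238e+00,  1.47447182e-03,  1.47524777e-03]), 'ft_force': array([-0.47022847,  0.13614251, -0.02901873]), 'torque': array([0.00441484, 0.0145433 , 0.03046439]), 'grip_width': 0.999554346865876} -0.0187
scene [[478.99344987958835, 0.0, 316.4423055566229], [0.0, 478.99344987958835, 200.73024939182253], [0.0, 0.0, 1.0]] [[-0.223, 0.975, -0.004, 0.055], [-0.675, -0.151, 0.722, 0.24], [0.703, 0.164, 0.692, -1.646], [0.0, 0.0, 0.0, 1.0]] ['img', 'mtx', 'camera_from_world']
side [[386.0043022048716, 0.0, 320.1105733117822], [0.0, 386.0043022048716, 202.1114667930615], [0.0, 0.0, 1.0]] [[-0.955, -0.296, -0.011, 0.44], [0.198, -0.664, 0.721, -0.124], [-0.221, 0.686, 0.693, -1.03], [0.0, 0.0, 0.0, 1.0]] ['img', 'mtx', 'camera_from_world']
wrist [[349.3420097063821, 0.0, 320.754328897644], [0.0, 349.3420097063821, 198.5320603342577], [0.0, 0.0, 1.0]] [[1.0, 0.001, -0.001, -0.649], [-0.002, 0.97, -0.244, 0.03], [0.001, 0.244, 0.97, -0.389], [0.0, 0.0, 0.0, 1.0]] ['img', 'mtx', 'camera_from_world']
```

View pics/scene0.png

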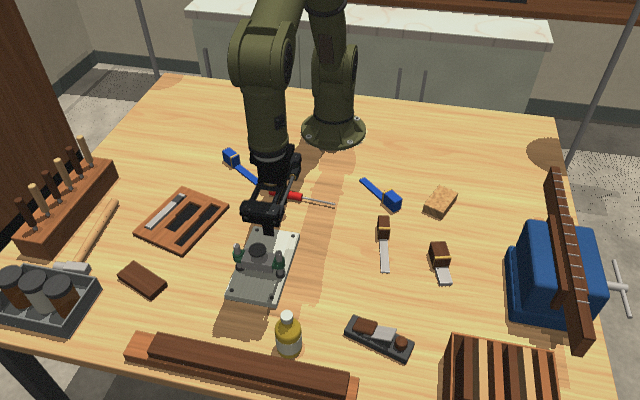

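View pics/side0.png

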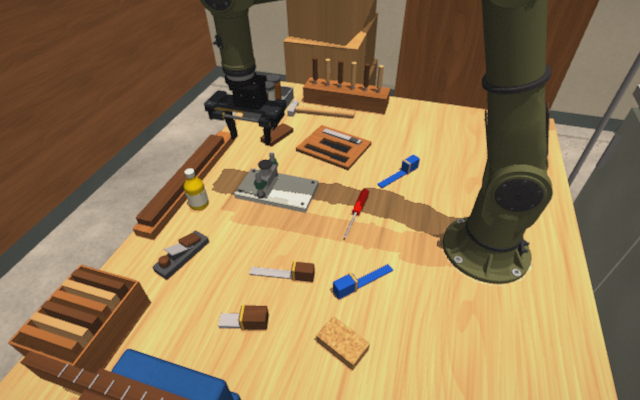

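View pics/wrist0.png

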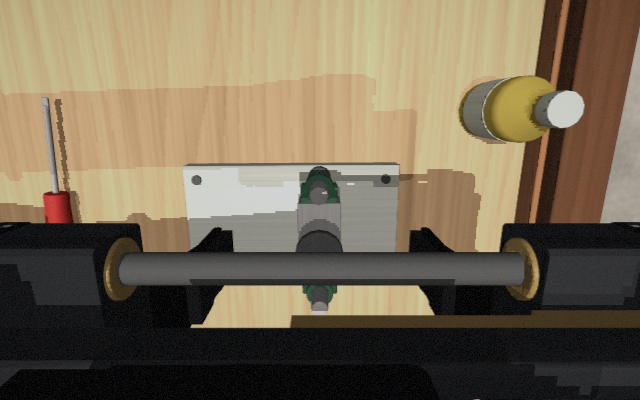

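```bash
cat > h.py <<'E'
import numpy as np,cv2,pickle
def ray(d,u,v):
    K=d["mtx"];T=d["camera_from_world"];R=T[:3,:3];t=T[:3,3]
    c=np.array([(u-K[0,2])/K[0,0],-(v-K[1,2])/K[1,1],-1.])
    return -R.T@t,R.T@c
def onz(d,u,v,z):
    o,r=ray(d,u,v);return o+r*(z-o[2])/r[2]
def proj(d,p):
    T=d["camera_from_world"];c=T[:3,:3]@np.asarray(p,float)+T[:3,3];K=d["mtx"]
    return np.array([K[0,2]+K[0,0]*c[0]/-c[2],K[1,2]+K[1,1]*-c[1]/-c[2]])
def tri(d1,p1,d2,p2):
    o1,r1=ray(d1,*p1);o2,r2=ray(d2,*p2)
    A=np.stack([r1,-r2],1);s=np.linalg.lstsq(A,o2-o1,rcond=None)[0]
    a=o1+r1*s[0];b=o2+r2*s[1];return (a+b)/2,np.linalg.norm(a-b)
def load(n):return pickle.load(open(f"pics/{n}.pkl","rb"))
def snap(n,tag):
    from bench import get_image
    d=get_image(n);cv2.imwrite(f"pics/{n}{tag}.png",d["img"][:,:,::-1]);pickle.dump(d,open(f"pics/{n}{tag}.pkl","wb"));return d
def crop(d,x0,y0,w,h,f,name):
    im=d["img"][y0:y0+h,x0:x0+w,::-1];im=cv2.resize(im,None,fx=f,fy=f,interpolation=cv2.INTER_CUBIC)
    for x in range(((x0+9)//10)*10,x0+w,10):
        cv2.putText(im,str(x),((x-x0)*f,8),0,.3,(0,0,255),1);cv2.line(im,((x-x0)*f,9),((x-x0)*f,14),(0,0,255),1)
    for y in range(((y0+9)//10)*10,y0+h,10):
        cv2.putText(im,str(y),(0,(y-y0)*f+3),0,.3,(0,0,255),1);cv2.line(im,(20,(y-y0)*f),(25,(y-y0)*f),(0,0,255),1)
    cv2.imwrite("pics/"+name,im)
E
python3 - <<'E'
from h import *
s=load("scene0");d=load("side0")
crop(s,360,205,100,85,8,"c_sg.png");crop(d,210,250,120,85,6,"c_dg.png")
crop(s,120,170,120,90,6,"c_st.png");crop(s,215,215,95,95,6,"c_sb.png");crop(d,225,145,105,70,7,"c_db.png")
crop(d,285,115,95,60,8,"c_dt.png")
E
```

```text
(no output)
```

View pics/c_sg.png

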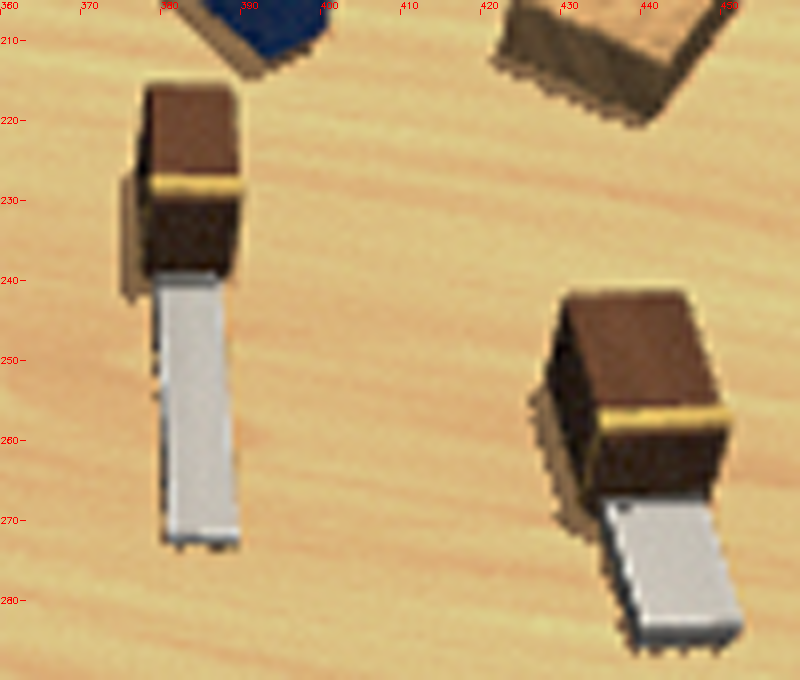

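View pics/c_dg.png

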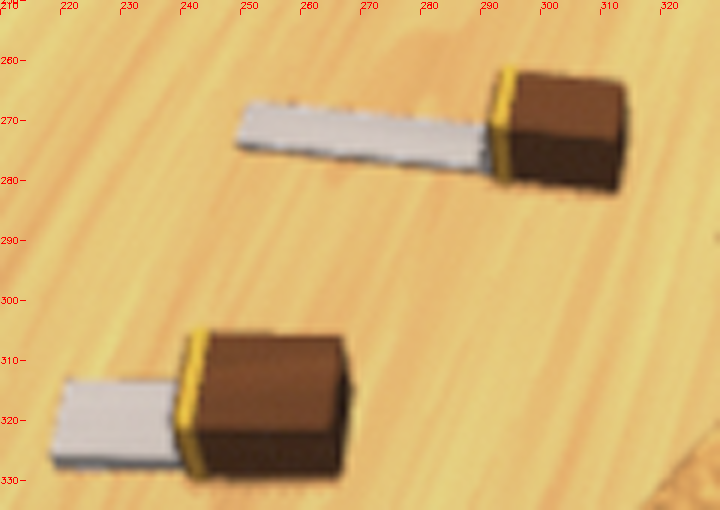

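View pics/c_st.png

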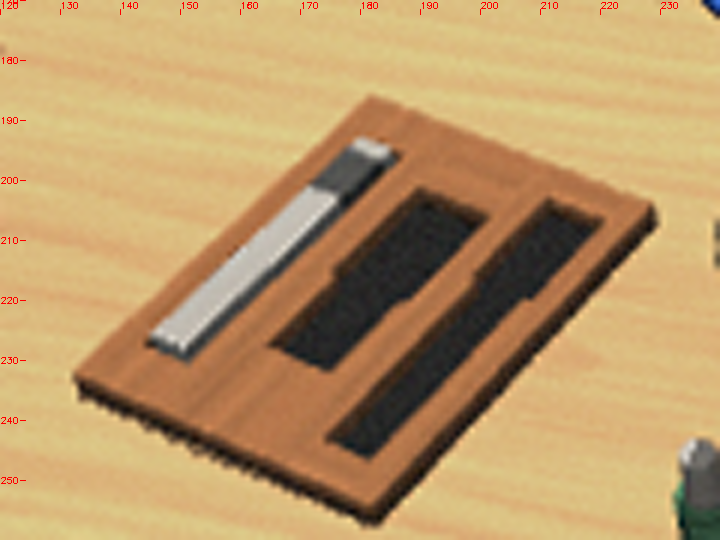

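View pics/c_sb.png

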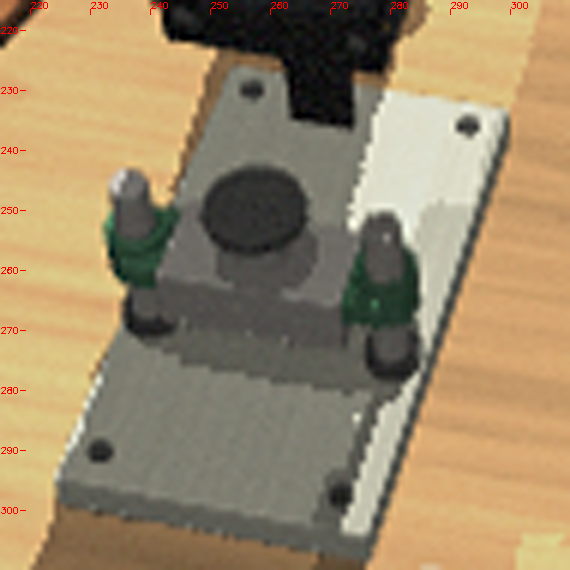

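View pics/c_db.png

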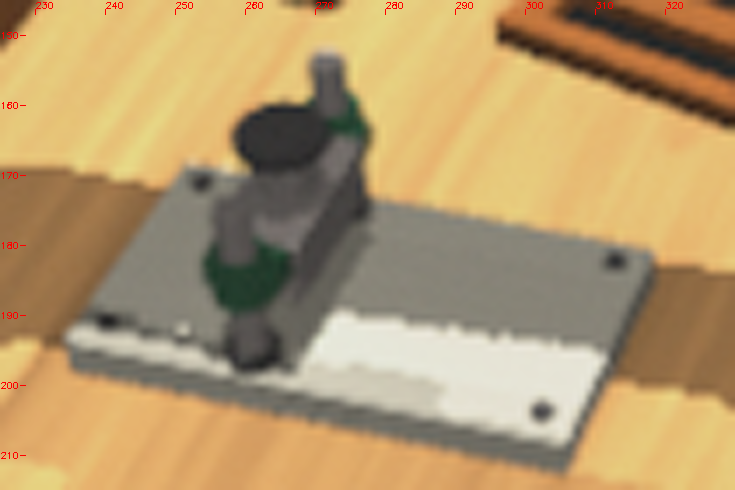

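View pics/c_dt.png

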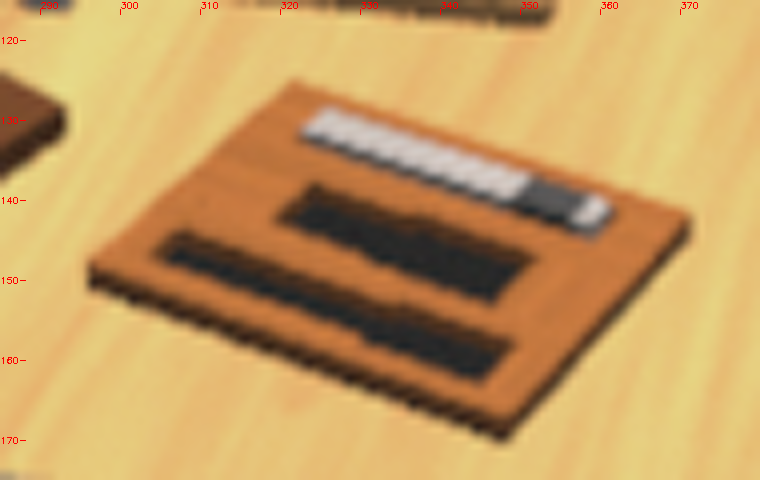

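```bash
python3 - <<'E'
from h import *
s=load("scene0");d=load("side0")
def show(n,dd,pts,z):
    print(n,[ (onz(dd,*p,z)[:2]*1000).round(1).tolist() for p in pts])
# gauge handle top: back-left,back-right, front-right, front-left
show("handle scene",s,[(378.3,215.7),(388.5,215.7),(389.8,228.5),(378,228.5)],.042)
show("blade scene",s,[(380.5,240),(387,240),(389.3,271.5),(381,271.5)],.006)
show("handle side",d,[(313.2,264),(312,274.5),(293,271.5),(295,261)],.042)
show("blade side",d,[(251,267),(249,274.5),(289,278),(290,270.5)],.006)
show("bed scene",s,[(299,233),(275,303.8),(224.5,295),(253,226)],.02)
show("bed side",d,[(318,181),(251,168),(234.5,193),(304.5,208)],.02)
show("tray scene",s,[(182,185.5),(229,205),(182,254.5),(132.5,232)],.014)
show("tray side",d,[(321,125.5),(371,142),(347.5,167),(296,148)],.014)
show("cav scene",s,[(210.5,203.5),(220,206.5),(208.5,219.5),(182,246),(174.5,242.5),(199,217)],.014)
show("cav side",d,[(306,144.2),(348.5,158)],.014)
show("post tops",s,[(233.3,245),(280,252)],.105)
show("post tops",d,[(269,155),(256.5,174)],.105)
print(tri(s,(257,250),d,(264,165)))
E
```

```text
handle scene [[413.6, 209.3], [407.6, 236.1], [453.8, 244.9], [460.6, 214.7]]
blade scene [[466.8, 225.3], [463.0, 242.2], [566.7, 260.3], [571.2, 240.0]]
handle side [[413.1, 210.8], [406.2, 241.2], [452.9, 246.2], [459.1, 215.0]]
blade side [[571.9, 240.1], [566.9, 262.9], [466.7, 243.7], [472.3, 221.6]]
bed scene [[502.2, 10.5], [730.5, 11.2], [733.2, -112.6], [504.6, -117.4]]
bed side [[503.4, -114.4], [732.1, -114.2], [729.6, 10.6], [505.0, 11.2]]
tray scene [[388.1, -378.3], [436.2, -212.4], [635.3, -266.6], [591.6, -429.9]]
tray side [[590.2, -427.3], [389.2, -375.3], [433.9, -215.3], [631.8, -266.9]]
cav scene [[441.9, -266.3], [447.5, -235.3], [502.8, -247.6], [608.5, -278.7], [601.6, -303.1], [499.6, -277.1]]
cav side [[605.6, -298.1], [442.7, -263.1]]
post tops [[648.1, -110.4], [644.6, 3.7]]
post tops [[650.5, -93.2], [650.0, 0.0]]
(array([ 0.6483404 , -0.05091182,  0.10070238]), np.float64(0.002789049307685248))
```

>>> drive_tool(
  increments="-26.75 0 28.6 0 0;-26.75 0 28.6 0 0;-26.75 0 28.6 0 0;-26.75 0 28.6 0 0;-26.75 0 28.6 0 0;-26.75 0 28.6 0 0;-26.75 0 28.6 0 0;-26.75 0 28.6 0 0;0 0 0 10.1 0;0 0 0 10.1 0;0 0 0 10.1 0;0 0 0 10.1 0;0 0 0 10.1 0;0 0 0 10.1 0;0 0 0 10.1 0;0 0 0 10.1 0;0 0 0 0 0;0 0 0 0 0",
  squeeze=30,
)

```text
time: 2.4
position: [0.4359, 0.2287, 0.2224]
tool_rot: [-1.282, 1.088, -1.088]
ft_force: [0.7, 0.7, 0.2]
grip_width: 1.0
```

```bash
python3 - <<'E'
from h import *
from bench import ctrl
s=ctrl.get_state();print(s["time"],s["position"],s["tool_rot"],s["joint_positions"].round(2),s["ft_force"])
d=snap("wrist","1");crop(d,0,0,640,400,1,"w1.png")
print(d["camera_from_world"].round(3).tolist())
print(proj(d,(.435,.229,.042)),proj(d,(.571,.2505,.006)))
E
```

```text
2.4 [0.43590492 0.22870195 0.22243453] [-1.28232562  1.08797524 -1.08795   ] [-0.25 -0.   -0.28  1.82 -0.    1.32 -1.94] [0.68454637 0.7424249  0.23447023]
[[0.164, -0.986, 0.0, 0.155], [0.957, 0.159, -0.243, -0.423], [0.24, 0.04, 0.97, -0.503], [0.0, 0.0, 0.0, 1.0]]
[320.80812401 179.54201335] [321.90931623  37.57405197]
```

View pics/w1.png

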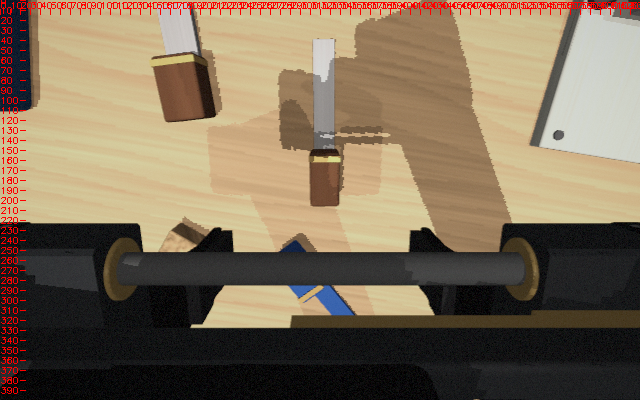

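```bash
python3 - <<'E'
from h import *
d=load("wrist1");crop(d,295,25,60,190,4,"w1c.png")
E
```

```text
(no output)
```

View pics/w1c.png

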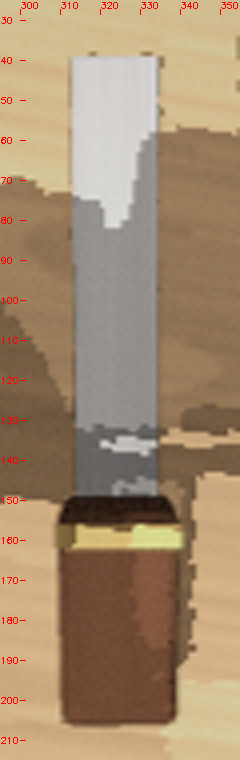

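```bash
python3 - <<'E'
from h import *
d=load("wrist1")
f=lambda u,v,z:(onz(d,u,v,z)*1000).round(1)[:2]
t=f(323.9,39.5,.006);r=f(324.2,148,.006);b=f(324.7,205,.042);m=f(324.7,159,.042);fr=f(324.7,155,.042)
print(t,r,b,m,fr)
for p,q in((r,t),(b,t),(b,m)):print(np.degrees(np.arctan2(*(q-p)[::-1])),np.hypot(*(q-p)))
E
```

```text
[569.6 248.2] [462.8 229.9] [409.7 220.8] [455.9 228.6] [459.8 229.3]
9.723111392552616 108.35649495992385
9.723600299432562 162.23060746973738
9.582944723532552 46.85381521285112
```

>>> drive_tool(
  increments="2.6 20 -0.9 -0.5 0;0 40 0 0 0;0 40 0 0 0;0 40 0 0 0;0 35 0 0 0;0 24 0 0 0;0 9 0 0 0;0 0 0 0 0;0 0 0 0 255;0 0 0 0 255;0 0 0 0 255;0 0 0 0 255;0 0 0 0 255;0 0 0 0 255;0 0 0 0 255",
  squeeze=30,
)

```text
time: 4.32
position: [0.4355, 0.2259, 0.0145]
tool_rot: [-1.285, 1.084, -1.084]
ft_force: [0.9, -0.3, 0.2]
grip_width: 0.338
```

>>> drive_tool(
  increments="0 -25 0 0 255;0 -40 0 0 255;0 -35 0 0 255;0 0 0 9.7 255;35 0 0 0 255;40 0 0 0 255;40 0 0 0 255;40 0 0 0 255;40 0 0 0 255;40 0 0 0 255;30 0 0 0 255;13 0 0 0 255;0 0 20 0 255;0 0 10 0 255;0 0 0 0 255;0 0 0 0 255",
)

```text
time: 6.32
position: [0.4649, -0.0514, 0.1142]
tool_rot: [-1.21, 1.209, -1.208]
ft_force: [-0.1, -0.5, -1.3]
grip_width: 0.343
```

```bash
python3 - <<'E'
from h import *
from bench import ctrl
s=ctrl.get_state();print(s["time"],s["position"],s["tool_rot"],s["joint_positions"].round(2),s["ft_force"],s["grip_width"])
d=snap("wrist","2");crop(d,0,0,640,400,1,"w2.png")
d=snap("side","2");crop(d,220,120,160,100,5,"s2.png")
E
```

```text
6.325 [ 0.46489559 -0.05144484  0.11423993] [-1.21039063  1.20944448 -1.20796116] [ 0.04  0.02  0.01  2.02 -0.    1.1  -1.52] [-0.13329481 -0.51825779 -1.25977632] 0.342659718963612
```

View pics/w2.png

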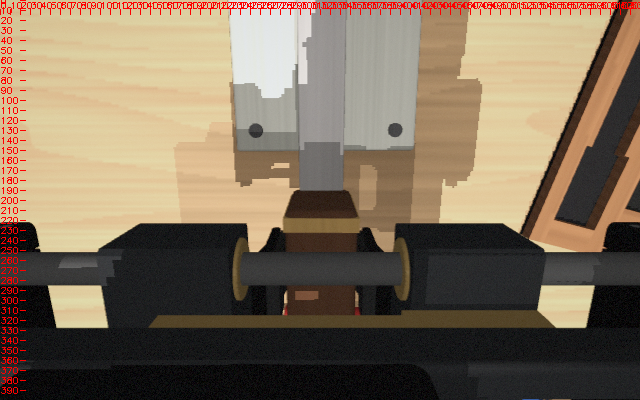

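View pics/s2.png

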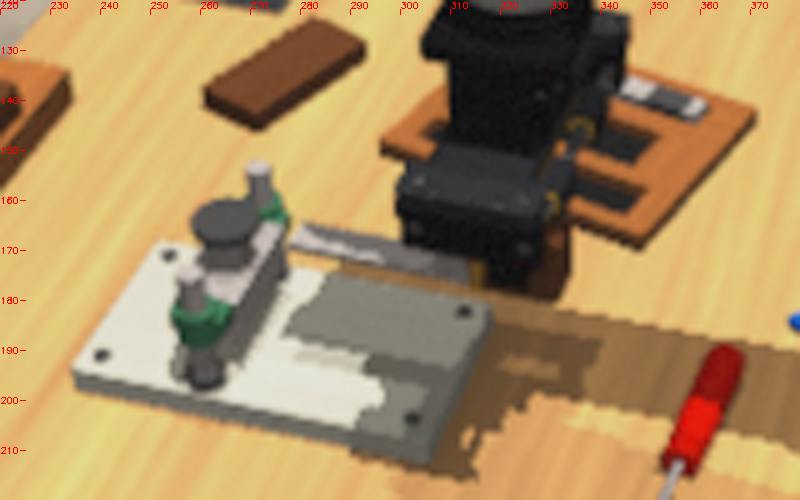

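```bash
python3 - <<'E'
from h import *
d=load("wrist2")
f=lambda u,v,z:(onz(d,u,v,z)*1000).round(1)[:2]
print("mouth corners",f(237.5,150.5,.02),f(414.5,149.5,.02),"bolts",f(256,130,.02),f(395.5,130,.02))
print("top edges",f(231,20,.02),f(420,20,.02))
print("blade",f(322,149,.1063),f(322.2,30,.1063),"handle",f(320.5,228,.142))
E
```

```text
mouth corners [502.1  10. ] [ 503.1 -119.5] bolts [516.8  -4.2] [ 517.1 -104.8]
top edges [589.3   9.4] [ 589.6 -117.3]
blade [512.5 -51.6] [565.5 -51.5] handle [484.4 -50.9]
```

>>> drive_tool(
  increments="1.5 20 0 0 255;0 30 0 0 255;0 20 0 0 255;0 7 0 0 255;0 0 0 0 255;0 0 0 0 255",
)

```text
time: 7.18
position: [0.4664, -0.0535, 0.0385]
tool_rot: [-1.208, 1.208, -1.21]
ft_force: [-1.1, -0.3, -1.7]
grip_width: 0.343
```

```bash
python3 - <<'E'
from h import *
from bench import ctrl
s=ctrl.get_state();print(s["time"],s["position"],s["ft_force"],s["torque"])
d=snap("side","3");crop(d,220,120,160,100,5,"s3.png")
d=snap("scene","3");crop(d,200,180,130,130,5,"sc3.png")
E
```

```text
7.175 [ 0.46639467 -0.05350868  0.03854721] [-1.05175694 -0.33276872 -1.65695037] [-0.01460502  0.07447743 -0.0056264 ]
```

View pics/s3.png

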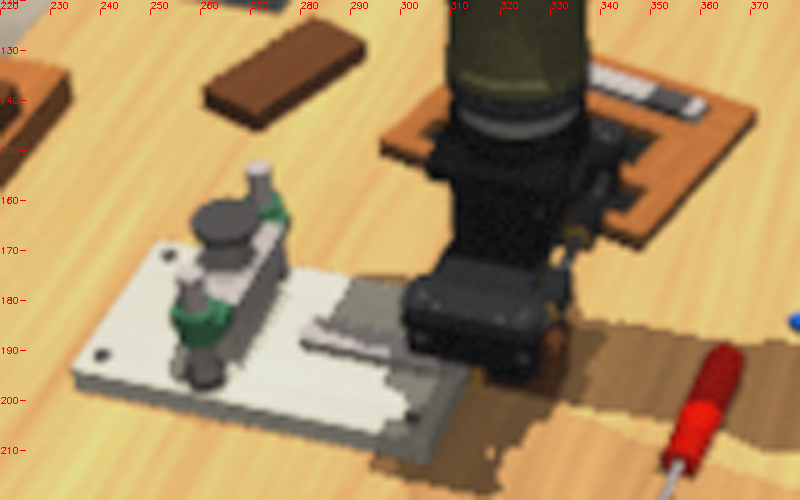

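View pics/sc3.png

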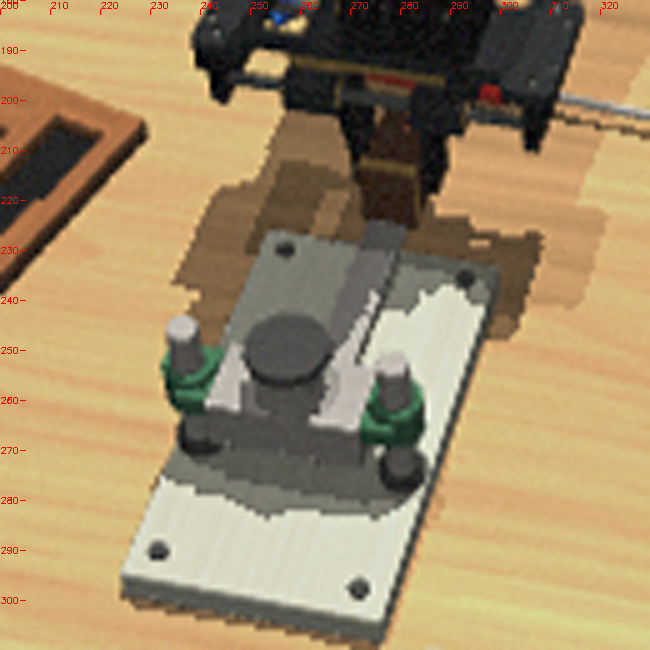

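>>> drive_tool(
  increments="0 2.3 0 0 255;0 0 15 0 255;0 0 20 0 255;0 0 20 0 255;0 0 20 0 255;0 0 15 0 255;0 0 10 0 255;0 0 0 0 255;0 0.8 0 0 255;0 0 0 0 255;0 0 0 0 255",
)

```text
time: 8.65
position: [0.5651, -0.0535, 0.0346]
tool_rot: [-1.209, 1.209, -1.209]
ft_force: [-2.0, -0.6, -0.7]
grip_width: 0.342
```

>>> drive_tool(
  increments="0 0 0 0 60;0 0 0 0 60;0 0 0 0 60;0 0 0 0 60;0 -15 0 0 60;0 -35 0 0 60;0 -40 0 0 60;0 -20 0 0 255;0 0 0 0 255;0 0 0 0 255;0 0 0 0 255",
)

```text
time: 10.02
position: [0.5647, -0.0534, 0.1432]
tool_rot: [-1.211, 1.211, -1.208]
ft_force: [-0.2, 0.1, -0.4]
grip_width: 0.394
```

```bash
python3 - <<'E'
from h import *
from bench import ctrl
s=ctrl.get_state();print(s["time"],s["position"],s["ft_force"],s["grip_width"])
d=snap("side","4");crop(d,220,120,160,100,5,"s4.png")
d=snap("wrist","4");crop(d,0,0,640,400,1,"w4.png")
E
```

```text
10.025 [ 0.56465578 -0.05336815  0.14315995] [-0.18579331  0.10452801 -0.37010252] 0.39378657026080005
```

View pics/s4.png

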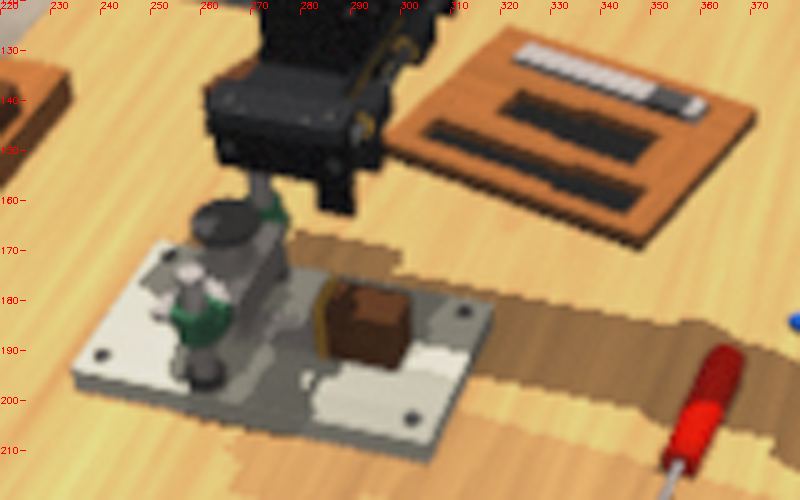

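View pics/w4.png

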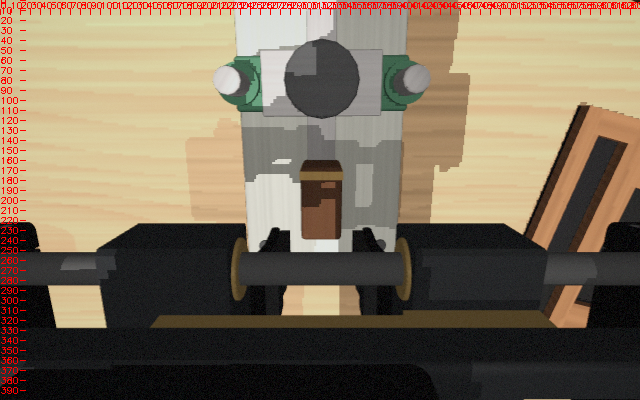

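```bash
python3 - <<'E'
from h import *
d=load("wrist4")
print(onz(d,322,79,.1007)*1000, "posts",onz(d,227.5,81,.105)*1000,onz(d,416.5,79,.105)*1000)
E
```

```text
[647.38318099 -53.58920375 100.7       ] posts [645.92805966  -2.05549955 105.        ] [ 647.09820343 -105.02367817  105.        ]
```

>>> drive_tool(
  increments="0 0 25 0 255;0 0 35 0 255;0 0 22.5 0 255;0 0 0 0 255;0 20 0 0 255;0 13 0 0 255;0 4 0 0 255;0 0 0 0 255",
)

```text
time: 11.12
position: [0.6476, -0.0535, 0.1071]
tool_rot: [-1.21, 1.21, -1.209]
ft_force: [-0.7, 0.4, -0.1]
grip_width: 0.004
```

```bash
python3 - <<'E'
from h import *
from bench import ctrl
s=ctrl.get_state();print(s["time"],s["position"],s["ft_force"],s["grip_width"])
d=snap("side","5");crop(d,220,100,160,120,5,"s5.png")
d=snap("scene","5");crop(d,200,180,130,130,5,"sc5.png")
E
```

```text
11.125 [ 0.64755987 -0.05347698  0.10705629] [-0.70389377  0.44948972 -0.0642624 ] 0.004380735317500479
```

View pics/s5.png

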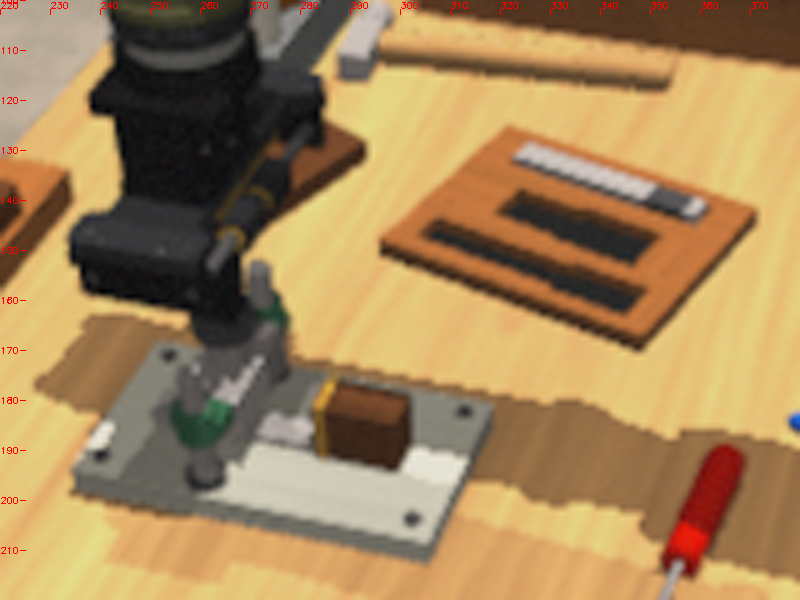

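View pics/sc5.png

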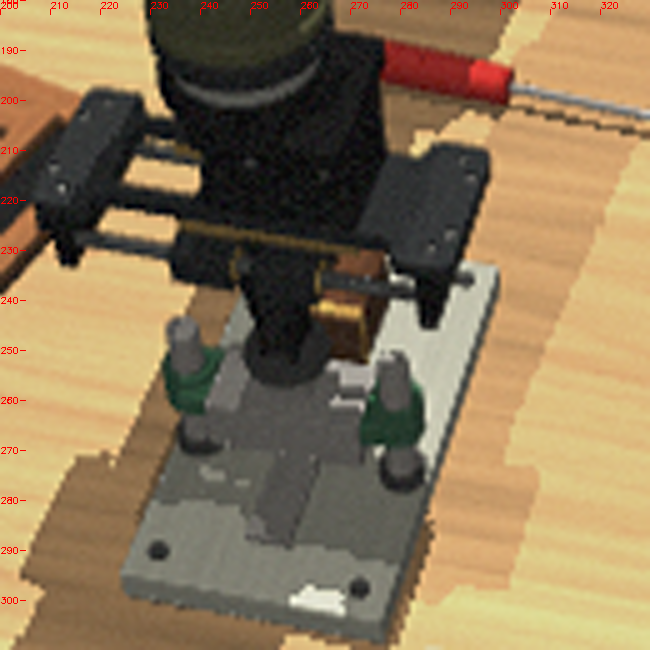

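>>> drive_tool(
  increments="0 2 0 0 255;0 2 0 0 255;0 2 0 0 255;0 2 0 0 255;0 0 0 0 255",
)

```text
time: 11.85
position: [0.6485, -0.0535, 0.0996]
tool_rot: [-1.208, 1.208, -1.21]
ft_force: [0.4, -1.2, 3.1]
grip_width: 0.009
```

>>> drive_tool(
  increments="0 2 0 0 255;0 2 0 0 255;0 2 0 0 255;0 2 0 0 255;0 0 0 0 255",
)

```text
time: 12.48
position: [0.6483, -0.0534, 0.0913]
tool_rot: [-1.209, 1.209, -1.21]
ft_force: [2.2, -0.4, 1.7]
grip_width: 0.005
```

>>> drive_tool(
  increments="0 1 0 0 255;0 1 0 0 255;0 1 0 0 255;0 0.5 0 0 255;0 0 0 0 255",
)

```text
time: 13.1
position: [0.6483, -0.0534, 0.088]
tool_rot: [-1.209, 1.209, -1.209]
ft_force: [2.9, 0.0, 3.8]
grip_width: 0.001
```

>>> drive_tool(
  increments="0 0.5 0 0 255;0 0 0 0 255",
)

```text
time: 13.35
position: [0.6483, -0.0535, 0.0876]
tool_rot: [-1.209, 1.209, -1.21]
ft_force: [2.2, -0.1, 3.6]
grip_width: 0.002
```

>>> drive_tool(
  increments="0 0.5 0 0 255;0 0 0 0 255",
)

```text
time: 13.6
position: [0.6482, -0.0535, 0.087]
tool_rot: [-1.209, 1.209, -1.209]
ft_force: [2.7, -1.1, 2.8]
grip_width: 0.005
```

>>> drive_tool(
  increments="0 0.5 0 0 255;0 0 0 0 255",
)

```text
time: 13.85
position: [0.6482, -0.0534, 0.0865]
tool_rot: [-1.209, 1.209, -1.209]
ft_force: [3.0, 0.2, 3.7]
grip_width: 0.009
```

>>> drive_tool(
  increments="0 0.5 0 0 255;0 0 0 0 255",
)

```text
time: 14.1
position: [0.6482, -0.0535, 0.0865]
tool_rot: [-1.209, 1.209, -1.209]
ft_force: [2.6, 0.3, 6.3]
grip_width: 0.005
```

>>> drive_tool(
  increments="0 0.5 0 0 255;0 0 0 0 255",
)

```text
time: 14.35
position: [0.6482, -0.0534, 0.0865]
tool_rot: [-1.209, 1.209, -1.209]
ft_force: [0.6, -0.4, 8.3]
grip_width: 0.004
```

>>> drive_tool(
  increments="0 0.7 0 0 255;0 0 0 0 255",
)

```text
time: 14.6
position: [0.6482, -0.0534, 0.0864]
tool_rot: [-1.209, 1.209, -1.209]
ft_force: [-0.6, 0.3, 12.0]
grip_width: 0.004
```

>>> drive_tool(
  increments="0 -8 0 0 255;0 -25 0 0 255;0 -23 0 0 255;0 0 -25 0 60;0 0 -35 0 60;0 0 -23 0 60;0 0 0 0 60;0 25 0 0 60;0 35 0 0 60;0 30 0 0 60;0 15 0 0 60;0 4.5 0 0 60;0 0 0 0 60",
)

```text
time: 16.23
position: [0.5657, -0.0535, 0.0318]
tool_rot: [-1.209, 1.209, -1.21]
ft_force: [-0.1, -0.7, -0.1]
grip_width: 0.762
```

>>> drive_tool(
  increments="0 -2.8 0 0 60;0 0 0 0 255;0 0 0 0 255;0 0 0 0 255;0 0 0 0 255;0 0 0 0 255;0 0 0 0 255;0 0 0 0 255",
  squeeze=35,
)

```text
time: 17.23
position: [0.565, -0.0535, 0.0341]
tool_rot: [-1.209, 1.209, -1.209]
ft_force: [-0.0, 0.9, 0.6]
grip_width: 0.343
```

```bash
python3 - <<'E'
from h import *
from bench import ctrl
s=ctrl.get_state();print(s["time"],s["position"],s["ft_force"],s["grip_width"])
d=snap("side","6");crop(d,220,100,160,120,5,"s6.png")
E
```

```text
17.225 [ 0.56499299 -0.05350416  0.0340511 ] [-0.00490321  0.90118462  0.61847278] 0.34295037788860844
```

View pics/s6.png

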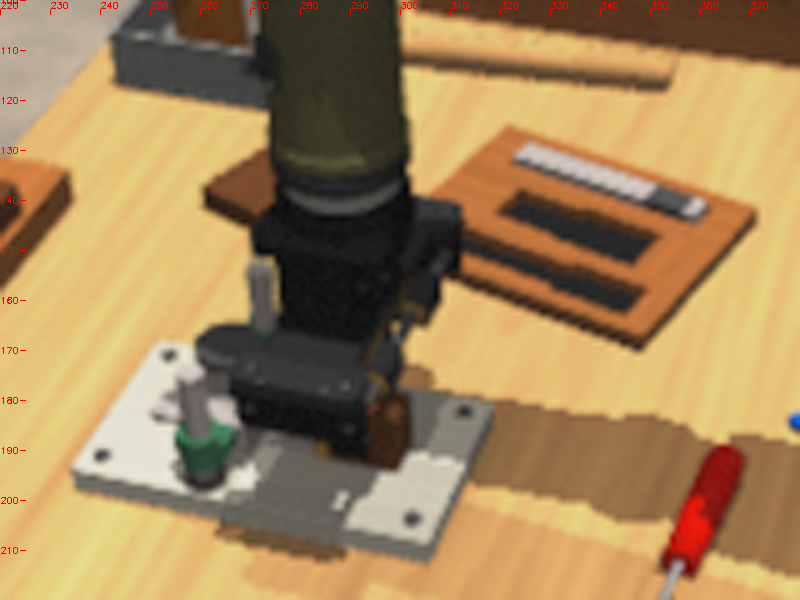

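>>> drive_tool(
  increments="0 0 -3 0 255;0 0 -4 0 255;0 0 -4 0 255;0 0 -4 0 255",
)

```text
time: 17.77
position: [0.5513, -0.0533, 0.0342]
tool_rot: [-1.207, 1.206, -1.211]
ft_force: [7.5, -0.6, -7.5]
grip_width: 0.34
```

>>> drive_tool(
  increments="0 0 -5 0 255;0 0 -5 0 255;0 0 -5 0 255;0 0 -5 0 255",
)

```text
time: 18.27
position: [0.5294, -0.0535, 0.034]
tool_rot: [-1.21, 1.21, -1.209]
ft_force: [0.9, 0.3, -0.1]
grip_width: 0.346
```

>>> drive_tool(
  increments="0 0 -5 0 255;0 0 -5 0 255;0 0 -5 0 255;0 0 -5 0 255",
)

```text
time: 18.77
position: [0.5096, -0.0534, 0.034]
tool_rot: [-1.209, 1.209, -1.209]
ft_force: [0.4, 0.5, -2.4]
grip_width: 0.343
```

```bash
python3 - <<'E'
from h import *
from bench import ctrl
s=ctrl.get_state();print(s["time"],s["position"],s["tool_rot"],s["ft_force"],s["torque"],s["grip_width"])
d=snap("side","7");crop(d,220,140,130,80,6,"s7.png")
d=snap("scene","7");crop(d,200,180,130,130,6,"sc7.png")
E
```

```text
18.775 [ 0.50962344 -0.05344009  0.03404057] [-1.20933399  1.20928764 -1.20915001] [ 0.40137659  0.45566013 -2.37443583] [0.0382291  0.03768111 0.02803826] 0.34321549752331276
```

View pics/s7.png

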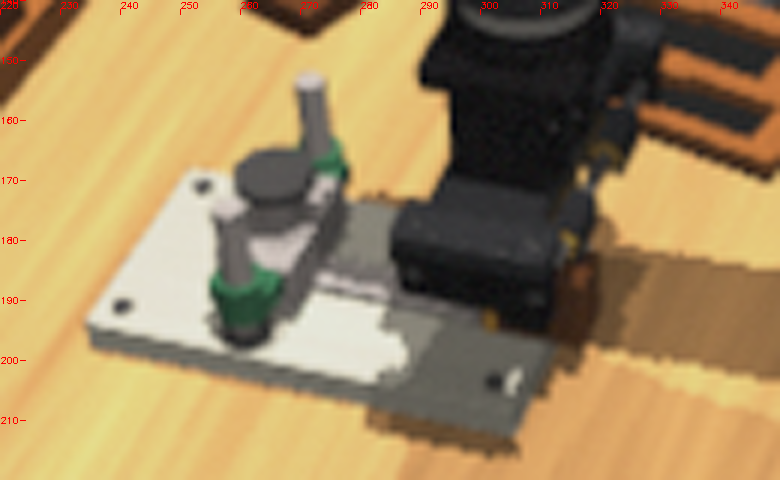

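View pics/sc7.png

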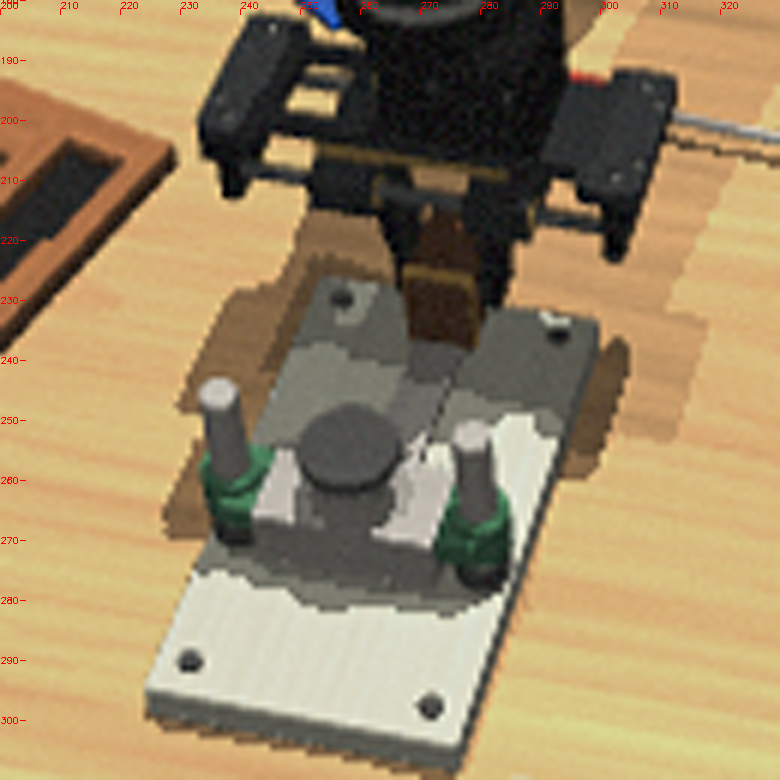

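```bash
python3 - <<'E'
from h import *
s=load("scene7");d=load("side7");s0=load("scene0");d0=load("side0");s5=load("scene3");d5=load("side3")
print(onz(s,267.8,235.8,.02),onz(s,279.5,238,.02))
# post tops visibility + button; centroid of dark button via edges
print("before",tri(s5,(257.7,250),d5,(265,164.3)))
print("now",tri(s,(258.4,254),d,(265.2,169)))
crop(s5,235,235,50,40,14,"b3.png");crop(s,235,235,50,40,14,"b7.png")
a=cv2.imread("pics/b3.png");b=cv2.imread("pics/b7.png")
cv2.imwrite("pics/bb.png",cv2.resize(np.vstack([a,b]),None,fx=.53,fy=.53))
E
```

```text
[ 0.53002529 -0.06782068  0.02      ] [ 0.53073731 -0.03535365  0.02      ]
before (array([ 0.64657155, -0.05111039,  0.10130775]), np.float64(0.0016276106326967056))
now (array([ 0.6466122 , -0.05007199,  0.08555194]), np.float64(0.0007225836204976242))
```

View pics/bb.png

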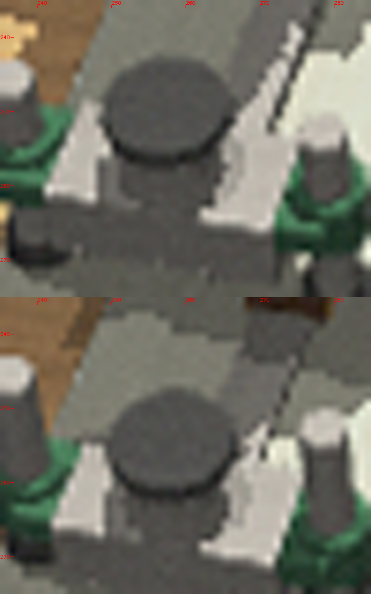

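>>> drive_tool(
  increments="0 0 -2 0 255",
)

```text
time: 19.0
position: [0.508, -0.0534, 0.034]
tool_rot: [-1.209, 1.209, -1.209]
ft_force: [-0.2, -1.3, -1.7]
grip_width: 0.34
```

>>> drive_tool(
  increments="0 0 -2 0 255",
)

```text
time: 19.12
position: [0.506, -0.0535, 0.034]
tool_rot: [-1.209, 1.209, -1.209]
ft_force: [-0.3, 0.1, -1.7]
grip_width: 0.346
```

>>> drive_tool(
  increments="0 0 6 0 255;0 0 12 0 255;0 0 14 0 255;0 0 14 0 255;0 0 13 0 255;0 0 0 0 255",
)

```text
time: 19.88
position: [0.5667, -0.0534, 0.0341]
tool_rot: [-1.208, 1.208, -1.21]
ft_force: [-0.1, -0.1, -0.9]
grip_width: 0.339
```

>>> drive_tool(
  increments="0 0 0 0 80;0 0 0 0 80;0 0 0 0 80;0 -15 0 0 80;0 -35 0 0 80;0 -45 0 0 255;0 -15 0 0 255;0 0 25 0 255;0 0 35 0 255;0 0 22 0 255;0 0 0 0 255;0 20 0 0 255;0 18 0 0 255;0 10 0 0 255;0 3 0 0 255;0 0 0 0 255",
)

```text
time: 21.88
position: [0.6471, -0.0535, 0.0931]
tool_rot: [-1.209, 1.209, -1.209]
ft_force: [0.2, -0.2, -0.0]
grip_width: 0.005
```

>>> drive_tool(
  increments="0 2 0 0 255;0 2 0 0 255;0 1 0 0 255;0 0 0 0 255",
)

```text
time: 22.38
position: [0.647, -0.0534, 0.088]
tool_rot: [-1.209, 1.209, -1.209]
ft_force: [0.4, -1.1, 0.4]
grip_width: 0.006
```

>>> drive_tool(
  increments="0 0.5 0 0 255;0 0 0 0 255",
)

```text
time: 22.62
position: [0.6471, -0.0534, 0.0876]
tool_rot: [-1.209, 1.209, -1.209]
ft_force: [0.1, -0.2, -0.1]
grip_width: 0.004
```

>>> drive_tool(
  increments="0 0.5 0 0 255;0 0 0 0 255",
)

```text
time: 22.88
position: [0.647, -0.0535, 0.0871]
tool_rot: [-1.209, 1.209, -1.209]
ft_force: [0.1, 0.1, 0.1]
grip_width: 0.003
```

>>> drive_tool(
  increments="0 0.5 0 0 255;0 0 0 0 255",
)

```text
time: 23.12
position: [0.6471, -0.0535, 0.0866]
tool_rot: [-1.209, 1.209, -1.209]
ft_force: [-0.1, -0.4, 0.3]
grip_width: 0.004
```

>>> drive_tool(
  increments="0 0.5 0 0 255;0 0 0 0 255",
)

```text
time: 23.38
position: [0.6471, -0.0535, 0.0865]
tool_rot: [-1.209, 1.209, -1.209]
ft_force: [-1.1, -0.0, 4.0]
grip_width: 0.006
```

>>> drive_tool(
  increments="0 0.8 0 0 255;0 0 0 0 255",
)

```text
time: 23.62
position: [0.6471, -0.0534, 0.0865]
tool_rot: [-1.209, 1.209, -1.209]
ft_force: [-2.3, -0.0, 7.0]
grip_width: 0.008
```

>>> drive_tool(
  increments="0 0.8 0 0 255;0 0 0 0 255;0 0 0 0 255",
)

```text
time: 24.0
position: [0.6471, -0.0535, 0.0865]
tool_rot: [-1.209, 1.209, -1.21]
ft_force: [-4.8, 1.0, 11.6]
grip_width: 0.009
```

>>> drive_tool(
  increments="0 -8 0 0 255;0 -25 0 0 255;0 -23 0 0 255;0 0 -25 0 60;0 0 -35 0 60;0 0 -22 0 60;0 0 0 0 60;0 25 0 0 60;0 35 0 0 60;0 33 0 0 60;0 15 0 0 60;0 8.5 0 0 60;0 0 0 0 60;0 0 0 0 255;0 0 0 0 255;0 0 0 0 255;0 0 0 0 255;0 0 0 0 255;0 0 0 0 255",
  squeeze=40,
)

```text
time: 26.38
position: [0.5651, -0.0534, 0.0241]
tool_rot: [-1.209, 1.209, -1.209]
ft_force: [-1.1, -0.6, 1.5]
grip_width: 0.336
```

>>> drive_tool(
  increments="0 0.5 -2 0 255;0 0 -3 0 255;0 0 -3 0 255",
)

```text
time: 26.75
position: [0.5606, -0.0533, 0.0241]
tool_rot: [-1.204, 1.203, -1.213]
ft_force: [8.6, -0.3, -3.1]
grip_width: 0.34
```

>>> drive_tool(
  increments="0 0 -4 0 255;0 0 -4 0 255;0 0 -4 0 255",
)

```text
time: 27.12
position: [0.5484, -0.0532, 0.0242]
tool_rot: [-1.204, 1.203, -1.212]
ft_force: [10.6, 0.6, -6.1]
grip_width: 0.343
```

>>> drive_tool(
  increments="0 0 -4 0 255;0 0 -4 0 255;0 0 -4 0 255",
)

```text
time: 27.5
position: [0.5362, -0.0533, 0.0241]
tool_rot: [-1.204, 1.204, -1.212]
ft_force: [8.3, -0.1, -3.6]
grip_width: 0.345
```

>>> drive_tool(
  increments="0 0 -4 0 255;0 0 -4 0 255;0 0 -4 0 255",
)

```text
time: 27.88
position: [0.5239, -0.0533, 0.0241]
tool_rot: [-1.205, 1.204, -1.212]
ft_force: [9.1, -0.2, -3.6]
grip_width: 0.341
```

>>> drive_tool(
  increments="0 0 -4 0 255;0 0 -4 0 255;0 0 -4 0 255",
)

```text
time: 28.25
position: [0.5113, -0.0533, 0.0241]
tool_rot: [-1.206, 1.205, -1.211]
ft_force: [5.4, 0.2, -3.4]
grip_width: 0.344
```

>>> drive_tool(
  increments="0 0 -4 0 255;0 0 -4 0 255;0 0 -4 0 255;0 0 -5 0 255;0 0 -5 0 255;0 0 -6 0 255;0 0 -6 0 255;0 0 -5 0 255;0 0 0 0 255",
)

```text
time: 29.38
position: [0.4697, -0.0535, 0.0239]
tool_rot: [-1.209, 1.209, -1.209]
ft_force: [2.0, -0.1, 7.5]
grip_width: 0.343
```

>>> drive_tool(
  increments="0 -10 0 0 255;0 -30 0 0 255;30 0 -4 0 255;40 0 -4 0 255;26.5 0 -1.7 0 255;0 0 0 7.5 255;0 0 0 7.4 255;0 0 0 0 255;0 25 0 0 255;0 25 0 0 255;0 8.5 0 0 255;0 0 0 0 255",
)

```text
time: 30.88
position: [0.4596, -0.1497, 0.0049]
tool_rot: [-1.077, 1.398, -1.396]
ft_force: [0.6, 0.0, -2.1]
grip_width: 0.338
```

```bash
python3 - <<'E'
from h import *
from bench import ctrl
s=ctrl.get_state();print(s["time"],s["position"],s["tool_rot"],s["ft_force"],s["grip_width"])
d=snap("side","8");crop(d,220,110,150,100,5,"s8.png")
d=snap("scene","8");crop(d,130,170,180,130,4,"sc8.png")
E
```

```text
30.875 [ 0.45961711 -0.14969439  0.00486054] [-1.07692926  1.39842984 -1.39591097] [ 0.55351039  0.01450261 -2.0524424 ] 0.33836588876822726
```

View pics/s8.png

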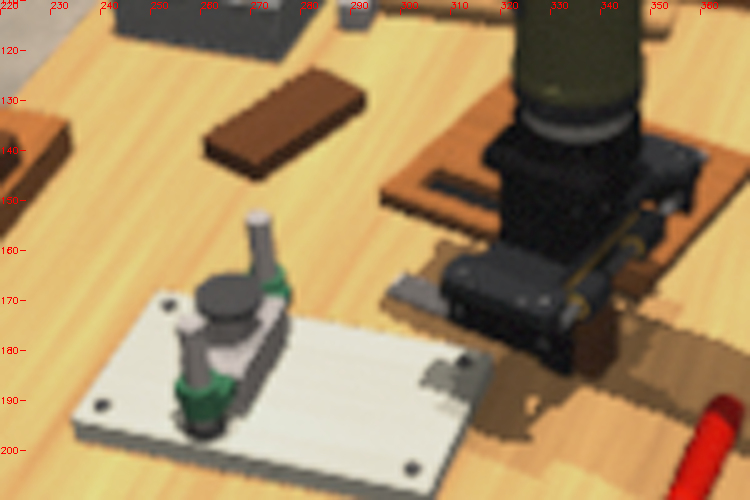

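View pics/sc8.png

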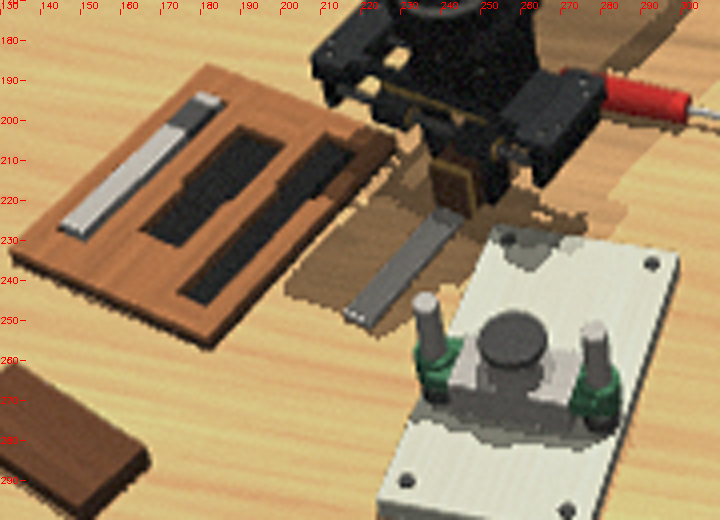

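>>> drive_tool(
  increments="0 0 0 0 120;0 0 0 0 120;0 0 0 0 120;0 -25 0 0 120;0 -45 0 0 120;0 -60 0 0 120;0 -60 0 0 120;0 -30 0 0 120;0 0 0 0 120;0 0 0 0 120",
)

```text
time: 32.22
position: [0.4597, -0.1497, 0.2239]
tool_rot: [-1.076, 1.399, -1.397]
ft_force: [0.9, 0.2, -0.4]
grip_width: 0.525
```

```bash
python3 - <<'E'
from h import *
from bench import ctrl
s=ctrl.get_state();print(s["time"],s["position"],s["tool_rot"],s["grip_width"])
d=snap("wrist","9");crop(d,0,0,640,400,1,"w9.png")
crop(d,300,20,60,190,4,"w9a.png");crop(d,380,20,150,190,4,"w9b.png")
E
```

```text
32.225 [ 0.45966025 -0.14974534  0.22388117] [-1.07588796  1.39943543 -1.39720745] 0.5247536018027853
```

View pics/w9.png

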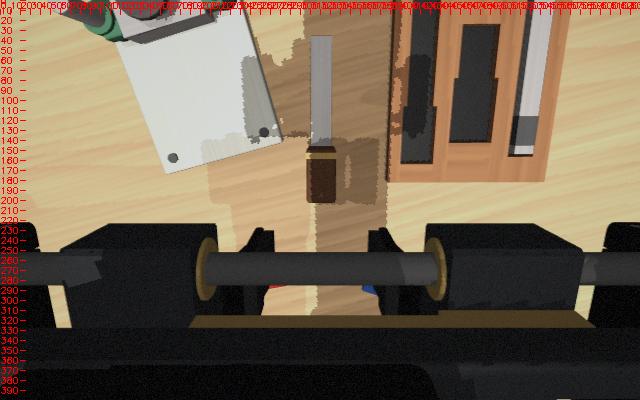

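```bash
python3 - <<'E'
from h import *
d=load("wrist9")
crop(d,300,25,60,190,4,"w9a.png");crop(d,380,0,75,190,4,"w9b.png")
a=cv2.imread("pics/w9a.png");b=cv2.imread("pics/w9b.png");cv2.imwrite("pics/w9ab.png",cv2.resize(np.hstack([a,b]),None,fx=.78,fy=.78))
E
```

```text
(no output)
```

View pics/w9a.png

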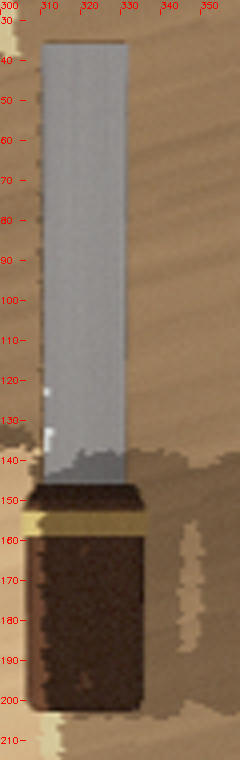

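View pics/w9b.png

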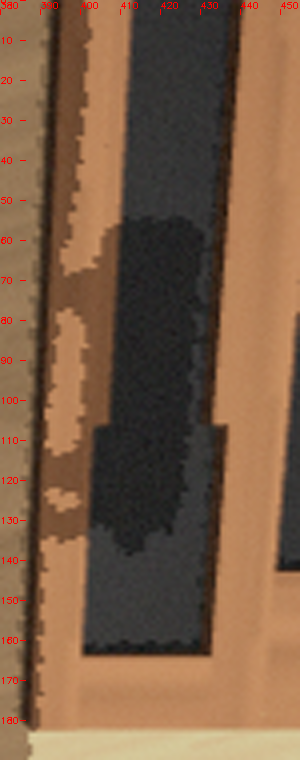

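```bash
python3 - <<'E'
from h import *
d=load("wrist9")
f=lambda u,v,z=.014:(onz(d,u,v,z)*1000)[:2]
ang=lambda p,q:np.degrees(np.arctan2(*(q-p)[::-1])).round(2)
for n,a,b in(("bl L",(407.5,100),(412.2,10)),("h L",(400.3,162),(403.5,108)),("h R",(432.8,163),(436.3,108)),("bl R",(433,104),(439,10)),("tray edge",(387.5,182),(392,10)),("bar tray right",(545,181),(568,10))):
    print(n,f(*a).round(1),f(*b).round(1),ang(f(*a),f(*b)))
print("back",f(400.3,164).round(1),f(432.5,164).round(1),"step",f(403.5,106).round(1),f(436.3,106).round(1))
print("tray corner",f(387.5,182.3).round(1),f(545,181.5).round(1))
x=np.array([np.cos(np.radians(-15)),np.sin(np.radians(-15))]);y=np.array([-x[1],x[0]])
back=(f(400.3,164)+f(432.5,164))/2
print("cav from back",back+30*x,"from tray corner",f(387.5,182.3)+50*x-30*y, "blade mid", (f(408.5,90)+f(433.9,90))/2,(f(411.2,30)+f(437.7,30))/2)
t=f(320,36.5,.006);r=f(319.8,145,.006);b=f(321.3,201.5,.042);m=f(320.8,156,.042)
print("gauge",t,r,b,m,ang(r,t),ang(b,t),ang(b,m), "origin",(t+b)/2-55*(t-b)/np.hypot(*(t-b)))
E
```

```text
bl L [ 510.4 -254.9] [ 591.5 -275.8] -14.45
h L [ 449.6 -234.9] [ 503.7 -249.4] -15.01
h R [ 439.7 -268.3] [ 495.  -282.1] -13.95
bl R [ 499.8 -279.5] [ 584.9 -300.9] -14.1
tray edge [ 431.8 -217. ] [ 596.5 -256.9] -13.61
bar tray right [ 389.2 -382.4] [ 553.  -421.4] -13.38
back [ 447.5 -234.4] [ 438.7 -267.8] step [ 505.6 -249.8] [ 497.  -282.4]
tray corner [ 431.4 -217. ] [ 388.6 -382.4]
cav from back [ 472.07253648 -258.8931259 ] from tray corner [ 471.98003621 -258.89717413] blade mid [ 516.46546251 -270.34156553] [ 570.97976391 -283.96706668]
gauge [ 592.93488355 -183.96127339] [ 488.3837728  -156.01356051] [ 436.08688054 -143.82734054] [ 481.02528377 -155.19031268] -14.97 -14.35 -14.19 origin [ 461.2275511  -150.26028176]
```

>>> drive_tool(
  increments="0 40 0 0 120;0 60 0 0 120;0 60 0 0 120;0 35 0 0 120;0 14.4 0 0 120;0 0 0 0 120;0 0 0 0 255;0 0 0 0 255;0 0 0 0 255;0 0 0 0 255;0 0 0 0 255;0 0 0 0 255",
  squeeze=35,
)

```text
time: 33.78
position: [0.4615, -0.1502, 0.0169]
tool_rot: [-1.073, 1.396, -1.399]
ft_force: [-0.5, 0.2, 6.4]
grip_width: 0.341
```

>>> drive_tool(
  increments="0 -20 0 0 255;0 -20 0 0 255;20 0 8 0 255;30 0 12 0 255;30 0 12 0 255;22.2 0 7.3 0 255;0 0 0 -0.5 255;0 0 0 0 255;0 0 0 0 255",
)

```text
time: 34.9
position: [0.4721, -0.2574, 0.0554]
tool_rot: [-1.08, 1.391, -1.39]
ft_force: [0.9, 0.1, -1.5]
grip_width: 0.343
```

```bash
python3 - <<'E'
from h import *
from bench import ctrl
s=ctrl.get_state();print(s["time"],s["position"],s["tool_rot"],s["ft_force"],s["grip_width"])
d=snap("wrist","10");crop(d,220,0,200,250,3,"w10.png")
d=snap("scene","10");crop(d,120,150,130,110,6,"sc10.png")
d=snap("side","10");crop(d,280,100,110,80,7,"s10.png")
E
```

```text
34.9 [ 0.47214634 -0.25737225  0.05542707] [-1.08036766  1.39118379 -1.38990724] [ 0.89569289  0.13456303 -1.45044441] 0.34326050759886695
```

View pics/w10.png

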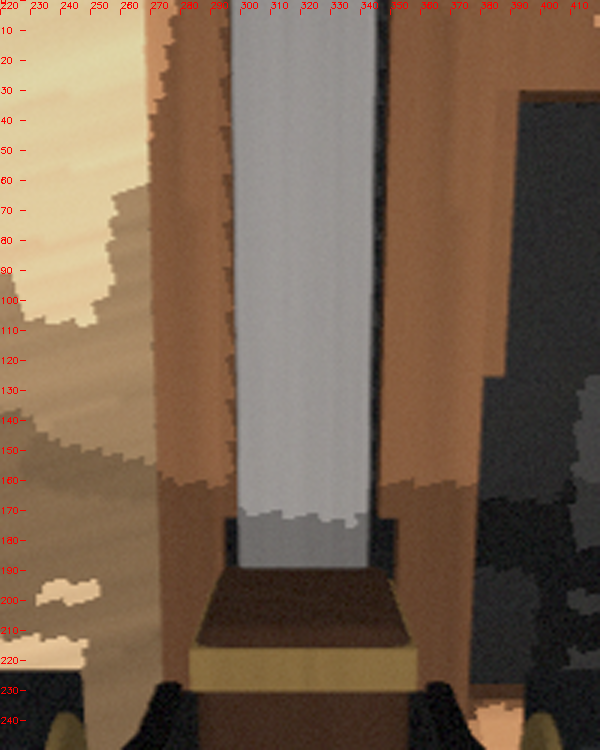

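View pics/sc10.png

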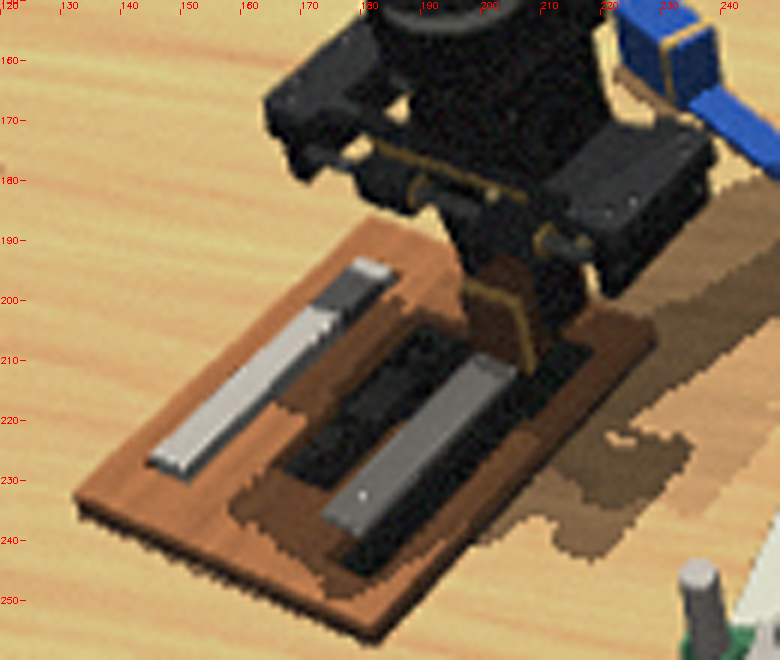

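View pics/s10.png

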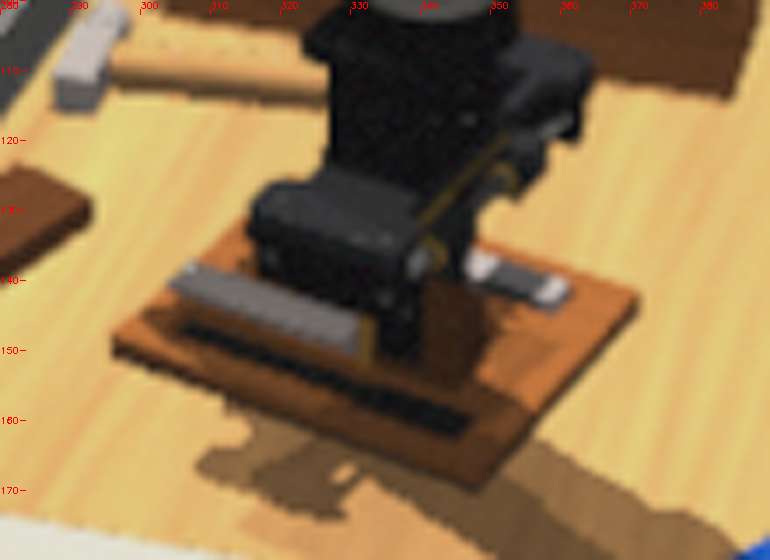

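```bash
python3 - <<'E'
from h import *
d=load("wrist10")
f=lambda u,v,z=.014:(onz(d,u,v,z)*1000)[:2]
ang=lambda p,q:np.degrees(np.arctan2(*(q-p)[::-1])).round(2)
for z in(.042,.046,.05):
    print(z,[ (np.hypot(*(f(a,v,z)-f(b,v,z)))).round(2) for a,b,v in((297.3,345.5,20),(299,342.8,170))])
z=.046
ba=(f(297.3,20,z)+f(345.5,20,z))/2;bb=(f(299,170,z)+f(342.8,170,z))/2
print("blade axis",ba,bb,ang(bb,ba),"root",f(321,188,z))
print("band",f(321,216,z+.036),f(283,222,z+.036),f(358.5,222,z+.036))
L=lambda v:296.5+ (v-20)*0
# cavity rims
ca=(f(296,40)+f(349.3,40))/2;cb=(f(298.3,165)+f(346.3,165))/2
print("cav axis",ca,cb,ang(cb,ca),np.hypot(*(f(296,40)-f(349.3,40))),"handle rim",f(295.3,180),f(352,180),"step",f(296,172.5),f(351,172.5))
E
python3 - <<'E'
import sys;sys.path.insert(0,'.')
import os;os.chdir('.')
from h import *
d=load("wrist10");crop(d,270,0,110,60,7,"w10a.png");crop(d,270,140,110,60,7,"w10b.png")
a=cv2.imread("pics/w10a.png");b=cv2.imread("pics/w10b.png");cv2.imwrite("pics/w10ab.png",cv2.resize(np.vstack([a,b]),None,fx=.71,fy=.71))
E
```

```text
0.042 [np.float64(22.15), np.float64(22.25)]
0.046 [np.float64(21.64), np.float64(21.75)]
0.05 [np.float64(21.14), np.float64(21.24)]
blade axis [ 573.88543946 -283.25024232] [ 507.97810066 -266.31675178] -14.41 root [ 499.10062594 -264.11967277]
band [ 495.49419061 -263.21875246] [ 496.81944726 -247.586754  ] [ 489.27252174 -277.39652941]
cav axis [ 571.29485366 -283.31542369] [ 505.4993286  -266.51551917] -14.32 28.759324833979917 handle rim [ 500.74600214 -248.79692478] [ 492.48696266 -281.40147335] step [ 504.99022516 -250.38162344] [ 497.02052053 -281.84095784]
```

View pics/w10ab.png

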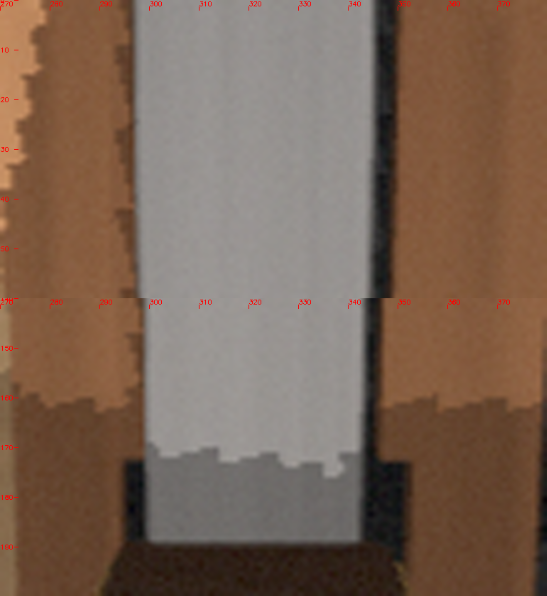

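```bash
python3 - <<'E'
from h import *
d=load("wrist10")
f=lambda u,v,z=.014:(onz(d,u,v,z)*1000)[:2]
ang=lambda p,q:np.degrees(np.arctan2(*(q-p)[::-1])).round(2)
p=f(346,150);q=f(349.3,10)
n=np.array([.249,.968])
print(p,q,ang(p,q)); 
for z in(.0445,.046):
  b1=(f(297.2,10,z)+f(345.3,10,z))/2;b2=(f(298.9,150,z)+f(343,150,z))/2
  print((b1-q)@n,(b2-p)@n,ang(b2,b1))
print(ang(f(271,150),f(268,10)) , ang(f(272,200),f(269,60)))
E
```

```text
[ 510.62306512 -282.00602412] [ 582.07604112 -300.5813575 ] -14.57
14.820896652375446 14.539712326672229 -14.34
14.81995998559028 14.53957305650884 -14.34
-14.98 -14.99
```

>>> drive_tool(
  increments="1.3 6 0 0 255;0 10 0 0 255;0 5 0 0 255;0 0 0 0 255;0 0 0 0 255",
)

```text
time: 35.67
position: [0.4719, -0.2601, 0.0346]
tool_rot: [-1.08, 1.392, -1.392]
ft_force: [-0.8, 0.2, -1.5]
grip_width: 0.344
```

```bash
python3 - <<'E'
from h import *
from bench import ctrl
s=ctrl.get_state();print(s["time"],s["position"],s["tool_rot"],s["ft_force"],s["grip_width"])
d=snap("wrist","11");crop(d,250,0,140,240,3,"w11.png")
d=snap("scene","11");crop(d,160,190,80,70,9,"sc11.png")
d=snap("side","11");crop(d,290,120,80,60,9,"s11.png")
E
```

```text
35.675 [ 0.47186204 -0.26013837  0.03463292] [-1.07955041  1.39169768 -1.39208162] [-0.78875003  0.16228176 -1.4679856 ] 0.3441532166997413
```

View pics/w11.png

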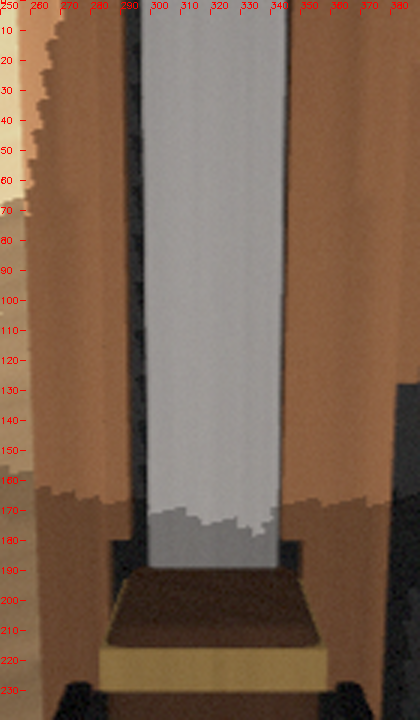

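View pics/sc11.png

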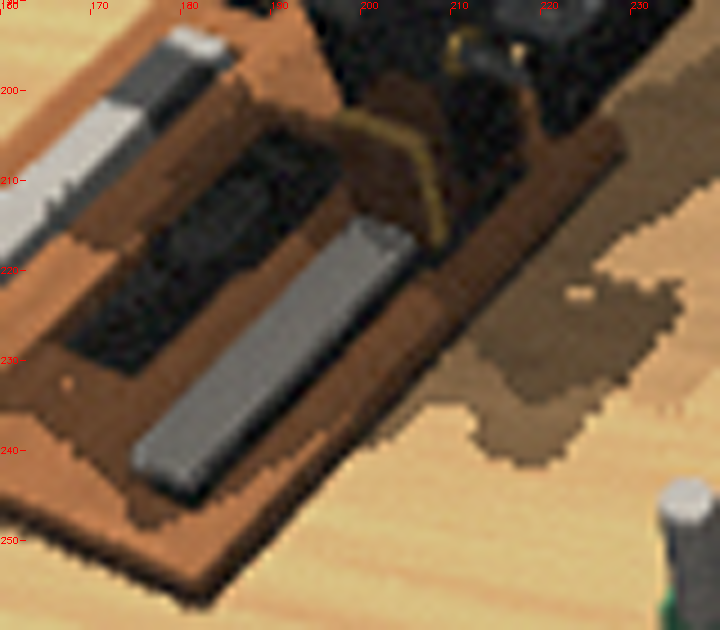

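View pics/s11.png

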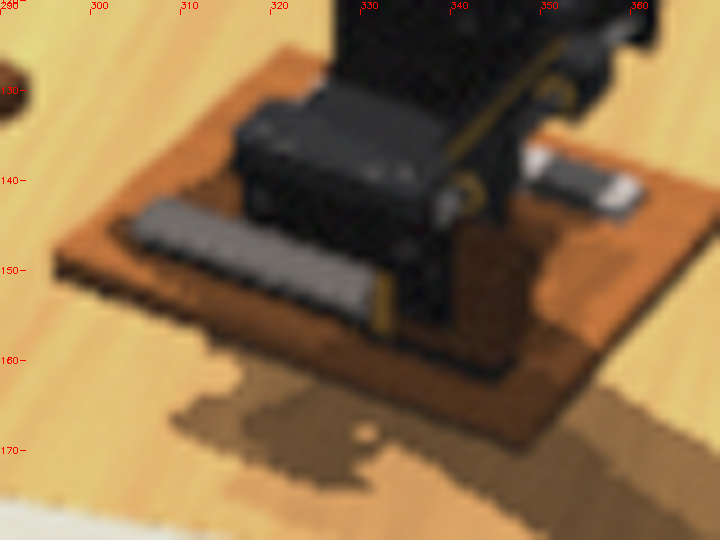

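```bash
cat > m.py <<'E'
from h import *
import sys
def meas(d,zb,Lr,Rr,Lb,Rb,rows,hl,hr,stepv,rootv):
    f=lambda u,v,z=.014:(onz(d,u,v,z)*1000)[:2]
    n=np.array([.249,.968]);x=np.array([.968,-.249])
    for i,v in enumerate(rows):
        c=(f(Lr[i],v)+f(Rr[i],v))/2;b=(f(Lb[i],v,zb)+f(Rb[i],v,zb))/2
        print("row",v,"lat off",((b-c)@n).round(2),"rimw",np.hypot(*(f(Lr[i],v)-f(Rr[i],v))).round(1),"blw",np.hypot(*(f(Lb[i],v,zb)-f(Rb[i],v,zb))).round(1))
    s=(f(hl,stepv)+f(hr,stepv))/2;r=f((hl+hr)/2,rootv,zb)
    print("x off",((r-s)@x+2.5).round(2))
E
python3 - <<'E'
from m import *
d=load("wrist11");crop(d,280,0,80,60,9,"a.png");crop(d,280,140,80,60,9,"b.png")
cv2.imwrite("pics/w11ab.png",cv2.resize(np.vstack([cv2.imread("pics/a.png"),cv2.imread("pics/b.png")]),None,fx=.55,fy=.55))
E
```

```text
(no output)
```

View pics/w11ab.png

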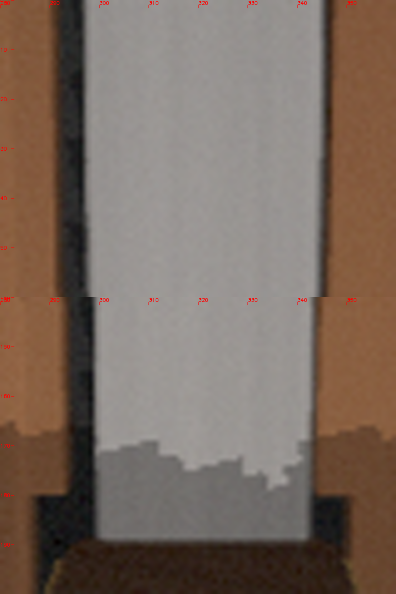

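```bash
python3 - <<'E'
from m import *
d=load("wrist11")
for zb in(.024,.0262):meas(d,zb,(291.2,293.5),(346.3,343.8),(297,299),(345.5,343.2),(10,150),287.7,350.3,180,189)
E
```

```text
row 10 lat off -1.18 rimw 26.2 blw 21.8
row 150 lat off -1.27 rimw 26.2 blw 21.8
x off -0.19
row 10 lat off -1.18 rimw 26.2 blw 21.5
row 150 lat off -1.27 rimw 26.2 blw 21.5
x off 0.3
```

>>> drive_tool(
  increments="-1.3 2 0 0 255;0 0 0 0 255;0 0 0 0 255",
)

```text
time: 36.2
position: [0.4721, -0.2588, 0.0326]
tool_rot: [-1.08, 1.392, -1.392]
ft_force: [-0.2, 0.2, -1.7]
grip_width: 0.345
```

```bash
python3 - <<'E'
from m import *
from bench import ctrl
s=ctrl.get_state();print(s["time"],s["position"],s["ft_force"])
d=snap("wrist","12");crop(d,280,0,80,60,9,"a.png");crop(d,280,140,80,60,9,"b.png")
cv2.imwrite("pics/w12ab.png",cv2.resize(np.vstack([cv2.imread("pics/a.png"),cv2.imread("pics/b.png")]),None,fx=.55,fy=.55))
E
```

```text
36.2 [ 0.47209495 -0.25876044  0.03258499] [-0.15985956  0.24585816 -1.67607552]
```

View pics/w12ab.png

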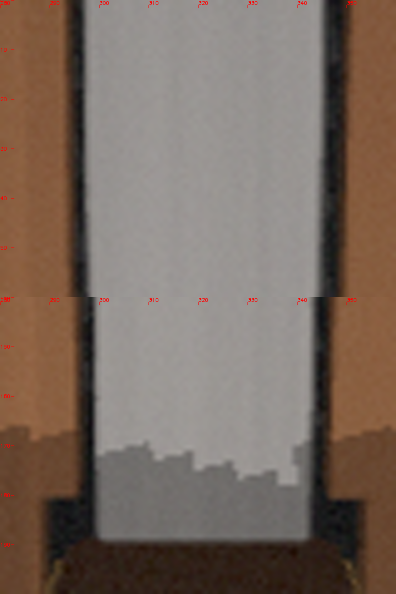

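>>> drive_tool(
  increments="0 4 0 0 255;0 4 0 0 255;0 0 0 0 255",
)

```text
time: 36.62
position: [0.4716, -0.2586, 0.024]
tool_rot: [-1.08, 1.393, -1.391]
ft_force: [-0.0, -0.8, -2.0]
grip_width: 0.339
```

>>> drive_tool(
  increments="0 3 0 0 255;0 0 0 0 255",
)

```text
time: 36.88
position: [0.4721, -0.2588, 0.0214]
tool_rot: [-1.08, 1.392, -1.392]
ft_force: [0.5, 0.1, -2.0]
grip_width: 0.342
```

>>> drive_tool(
  increments="0 2.5 0 0 255;0 0 0 0 255",
)

```text
time: 37.12
position: [0.4723, -0.2589, 0.0209]
tool_rot: [-1.079, 1.392, -1.392]
ft_force: [-4.2, 2.7, 11.7]
grip_width: 0.344
```

>>> drive_tool(
  increments="0 -2 0 0 255;0 0 0 0 120;0 0 0 0 120;0 0 0 0 120;0 0 0 0 120;0 -20 0 0 120;0 -40 0 0 120;0 -60 0 0 120;0 -60 0 0 120;0 0 -20 0 120;0 0 0 0 120;0 0 0 0 120",
)

```text
time: 38.62
position: [0.4527, -0.2536, 0.2003]
tool_rot: [-1.08, 1.393, -1.391]
ft_force: [0.3, 0.5, -0.6]
grip_width: 0.53
```

```bash
python3 - <<'E'
from h import *
from bench import ctrl
s=ctrl.get_state();print(s["time"],s["position"],s["ft_force"],s["grip_width"])
d=snap("wrist","13");crop(d,200,0,300,250,2,"w13.png")
d=snap("scene","13");crop(d,120,170,180,130,4,"sc13.png")
d=snap("side","13");crop(d,220,110,160,100,5,"s13.png")
E
```

```text
38.625 [ 0.45267036 -0.25362075  0.20032666] [ 0.32070331  0.45973781 -0.5561848 ] 0.5297276492614195
```

View pics/w13.png

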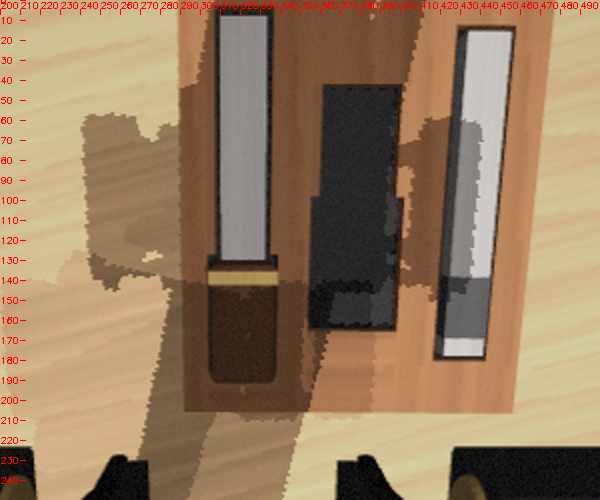

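View pics/sc13.png

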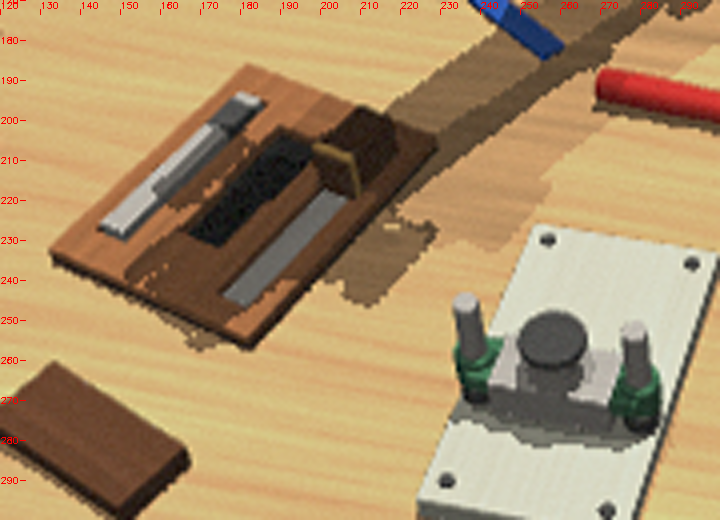

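View pics/s13.png

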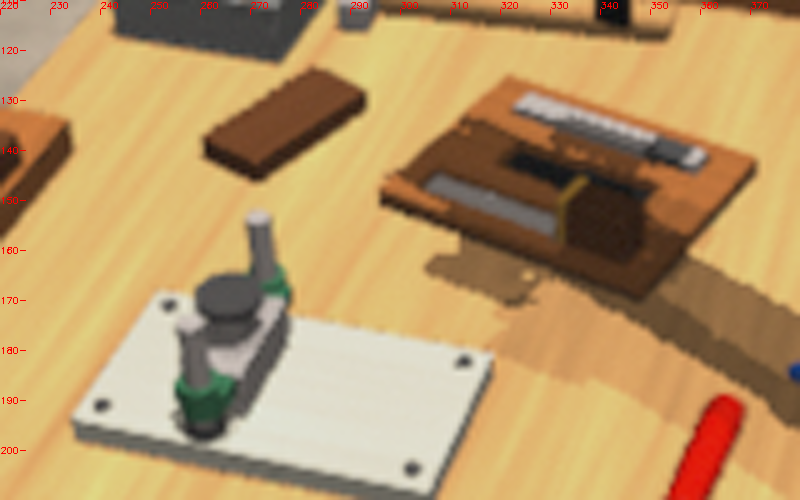

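```bash
python3 - <<'E'
from h import *
w=load("wrist13");s=load("scene13");d=load("side13")
a=np.radians(-14.4);X=np.array([np.cos(a),np.sin(a),0]);Y=np.array([-X[1],X[0],0])
o=np.array([.472,-.2586,.004])
for dz in(0,.01):
  for n,p in(("back top",o+X*-.0275+[0,0,.042+dz]),("tip top",o+X*.1375+[0,0,.006+dz])):
    print(dz,n,proj(w,p).round(1),proj(s,p).round(1),proj(d,p).round(1))
crop(w,295,0,50,200,4,"w13c.png")
E
```

```text
0 back top [321.1 191.7] [213.1 196.9] [347.2 152.1]
0 tip top [321.4   6.9] [177.9 245.2] [305.7 146. ]
0.01 back top [321.1 194.1] [212.6 194.3] [347.4 149.6]
0.01 tip top [321.4   3.7] [177.1 242.6] [305.6 143.7]
```

View pics/w13c.png

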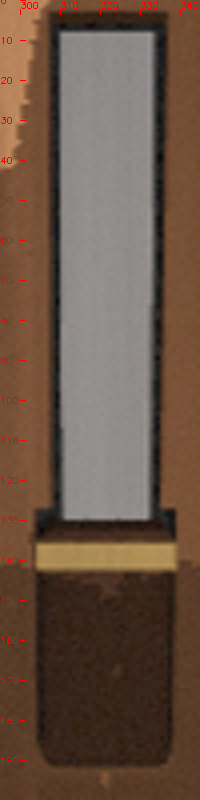

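```bash
python3 - <<'E'
from h import *
print(tri(load("scene13"),(258.4,254.3),load("side13"),(265.2,169)))
from bench import workorder
print(workorder.close_job())
E
```

```text
(array([ 0.64690341, -0.05020127,  0.08509505]), np.float64(0.0001594303514698399))
the job is handed in; nothing more can be done
None
```

The head is set on the blade thickness and the long gauge is lying in its tray cavity. The job was handed in at about 39 s; I get no verdict back.

- **Setting the gap:** I slid the blade through under the head, let go, and pressed the button to about 12 N. It stopped moving with the button at z ≈ 0.0865 m, which fits the blade.
- **First draw:** the drag began at about 7.5 N but then faded. I slid the gauge back in before the tip left the shoe and pressed the head again, to about 11.6 N. It touched at the same height, so it had not risen measurably.
- **Second draw:** I gripped the handle lower and drew the gauge straight out. The drag held at 8–11 N, falling to about 5 N as the tip came towards the end of the shoe.
- **Laying it down:** I set the gauge on the table to change to a higher grip, lined it up over the cavity with the wrist camera, and lowered it to the floor.

**Last checks:**
- The wrist picture shows the gauge inside the cavity outline, with black gaps on both sides of the blade and at its tip. The tip and handle back are within about 1 px of where a seated gauge should appear.
- The button measured about 0.085 m high from two views. That is about 1 mm below the 0.086 m expected for a 6 mm gap, within camera accuracy; I did not touch it again after the second draw.
- The scene and side views placed things 2–3 mm further towards +y than the wrist camera did, so I used the wrist camera for the fit.
- On the table regrip the arm stopped about 2 mm higher than I intended, with about 6 N upward. I didn't find the cause; the placing afterwards was consistent with it.
- I did not touch the short gauge or the blue look-alikes.

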